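# Crack open a stuck dry-storage pot

## Robot

A 7-joint arm with a two-finger parallel gripper is mounted at the origin on a cart in front of the work surface, level with it; the furniture and walls round the work are solid. World frame = base frame: x ahead of the robot, y to its left, z up, the work surface at z = 0. Lengths are in m, angles in rad, forces in N, time in s.
With the tool pointing down it reaches from about 0.425 to 1.025 m from the base axis. Payload 3.6 kg.
Tool frame: the origin (TCP) lies on the centre line of the jaws, within the pads' length; the fingertips stand 14 mm ahead of it and the grasp point (between the pads) lies 5 mm behind it; z points along the fingers, y is the line along which they close (so a half turn about z gives the same grasp; the last joint's range is limited). The gripper opens to 85 mm and grips with 20 to 120 N. Pads are 22 mm wide; open, the fingers measure 114 mm over their backs; the gripper's body (76 mm by 85 mm) begins 54 mm behind the grasp point. The pads swing forward as they close: fully open they stand 13 mm farther back than shut.
Start: joints at [1.131, 0.591, 0.048, 1.609, -0.033, 0.943, -0.034], TCP at [0.246, -0.682, 0.245] pointing down, gripper open.
Joint ranges: [-2.69, 2.69], [-0.47, 2.24], [-1.27, 1.36], [0.19, 2.51], [-1.53, 4.68], [0.08, 2.07], [-3.09, 3.09]. Speed limits (rad/s): [2.57, 2.57, 3.14, 3.14, 3.14, 3.14, 3.14].

## Interface

Orientations are given as a 3x3 rotation matrix whose columns are the frame's x, y, z axes.
In Python, from station import robot gives the robot as it stands.
- The arm moves only by the shell command python3 -m inch 'ROWS'. ROWS is JSON, a list of rows, each an object of numbers: "claw": the finger opening in mm, from 0 to 85.4; "tx", "ty", "tz": the shift along the tool's x, y, z scaled (see below); "twist": the turn about the tool's z scaled (see below). A call has 1 to 20 rows; each row shifts and turns the commanded pose from where the row before left it, along the tool's axes as they then stand; what a row does not reach is not made up. The controller multiplies each number of a shift by 0.15 m and each number of a turn by 90 degrees. A row lasts 1/12 s, in which the tool goes at most 41.7 mm and 7.16 degrees, less where a joint would pass 70% of its speed; a pose out of reach is approached as far as the arm can. A call with a number of a shift or a turn outside -1 to 1 is refused whole. A call with a gripper value outside its range is refused whole. The fingers move at their own pace and stop on an object; the grip force is fixed at half the most. Time passes only in rows, so rows that do not move let the fingers close. It gives the time, the measured TCP pose, the force, the opening and the grip force at its end, in the units of the state.
- robot.get_state(): the state, without advancing time (a new reading comes with each control period).
- robot.get_image(name): name is "scene" or "side" or "wrist"; returns a dict with "color" (480x640x3 uint8, red, green, blue), "z_map" (480x640 float32, m along the optical axis (not along the pixel's ray), 0 where there is no reading), "fovy" (degrees; the focal length in pixels is half the picture's height over the tangent of half this angle, whatever the lens; pixels are square), "cx", "cy" (the principal point, pixels), "R" (3x3) and "t" (3): a world point X has camera coordinates R X + t; the wrist camera has in their place "mount" (4x4, takes a point from camera to tool coordinates, whose origin is the TCP and whose axes are the flange's). Camera axes: x right, y down, z forward; pixel columns grow to the right and rows downward; lengths in m; the calibration is good to about 2 mm. A picture is of the moment at which its call begins: read the wrist's pose just before it.
- robot.sign_off(): hands the job in; it is judged then, once.
Trained networks look in the newest picture that a camera, given by its name, has taken for a name from the list of things; names that differ only in an ending like _2 or _b are one class to them, and where a whole thing is asked for, a point or a joint stands for the part that bears it (a point fixed in the world has none). Each returns a list of dicts, best first, with "score" (0 to 1); they miss things now and then, are a little off and sometimes report something else, mostly with a low value. They report only what shows in the picture. A call takes as long as a camera call. They do not tell look-alikes from the thing itself.
- robot.look_for(camera, label): "point" ([column, row] in pixels, amid what is visible of it).
- robot.outline_of(camera, label): "region" (480x640 bool, what is visible of it) and "point" ([column, row] in pixels, amid what is visible of it).
The state is a dict: "clock": time; "qpos": joint angles; "qd": joint speeds; "joint_torque": joint torques, N m; "ee_pos": TCP position; "tool_rot": TCP orientation; "wrist_force": force on the tool from outside, world axes, zero at the start; "wrist_torque": the same for the moment, N m; "grip_width": finger opening in m; "finger_force": force on a finger pad.
Only numpy, scipy, OpenCV 4.12 (cv2) and the standard library are available. Lean on these libraries where they do the work, as an engineer would, in place of code of your own. Each camera call takes 0.05 s, during which the arm holds its last target. There are 200 camera calls.

## Task

The lid of the little metal dry-storage pot is stuck on its seal, and the pot alone is so light that it would come up with the lid. First lower the heavy weight ring over the lid and neck until it rests flat on the pot's shoulder - set it down, do not drop it - and let go of it; the lid stays shut meanwhile. Then grip the lid by its knob, pull it straight up until the seal lets go, and finish while still holding it, level and still, about one centimetre open over the mouth and borne by the gripper alone, so that the air creeps in slowly: do not pull the lid right away, keep the pot standing on the worktop with the ring on it, and leave the parts jar, post clamp and filter slide where they are.

Things in the scene. Friction and masses are not known exactly. Their poses are not given: they have to be found in the camera images.
- pot: Loose upright aluminium pot on the worktop, about 0.3 kg: squat round base 74 mm across and 36 mm high with a small round window in its side, above it a round neck 40 mm across up to the mouth at 82 mm. The base's flat top round the neck is the shoulder. Origin: centre of the underside; z up. Round, so yaw does not matter
- pot_shoulder (a point): Point on the pot's axis at the height of the shoulder, 36 mm above the pot's underside: here the ring's underside comes to rest
- pot_rim (a point): Centre of the pot's mouth (bore 33 mm) at the height of the rim, 82 mm above the pot's underside; z up. A springy O-ring in the mouth grips a bead on the lid's plug: pulled straight up, the lid resists with a peak of about 7 N in the first 4 mm and is quite free from 6 mm on; no twisting needed. Pot and lid weigh about 3.5 N, so without the ring they come up together
- lid: Loose round black plastic lid, 60 g, shut at the start. Flange 38 mm across and 6 mm thick, resting on the rim; below it a plug 10 mm long, at most 30 mm across, in the mouth; above it an upright cylindrical knob. Origin: centre of the flange's underside, z up: its height above point pot_rim is the opening (0 when shut)
- lid_knob (a point): Centre of the flat top of the lid's knob, 30 mm above the lid's origin (112 mm above the worktop while shut). The knob is 21 mm across and reaches 24 mm down from here to the flange
- weight_ring: Loose heavy grey ring, 0.75 kg (coated lead), lying flat: 66 mm outside, bore 46 mm, 40 mm high. Origin: centre of its underside; z up its axis. It passes over lid and neck with 3 mm to spare all round. On the shoulder its top is 76 mm above the worktop. Taken from above across its outside, or by its 10 mm wall
- parts_jar: Bystander: clear round screw-top jar with a pale lid, 53 mm across, 58 mm high. Origin: centre of the underside
- post_clamp: Bystander: grey metal block with a hole and a black thumb knob, 34x58x30 mm. Origin: centre of the underside
- filter_slide: Bystander: white 50 mm square frame with a colour filter, 8 mm thick, lying flat. Origin: centre of the underside
Not all that is in view belongs to the job. Leave any red look-alike of the weight_ring alone.

How it is judged:
By the outcome, as a careful person would: the job done as asked, in the order asked, and still so for the second after the job is handed in, while the arm keeps its last pose, push and grip.
It also fails if it takes over 54 s, if anything falls off the work surface, if the arm or the gripper's body presses on something with over 40 N, if the wrist force passes 120 N, or if a joint passes its speed limit or range.

## Working session

There is one attempt and no reset: what is moved stays moved. The work goes in short steps, Python scripts to look and compute and a shell command to move; the robot and the scene stay as the last step left them, time stands still between calls to the robot, and variables do not carry over. Pictures are saved under pics/ and viewed, at most 10 in all, crops included, and the job is handed in when it is done.

```bash
mkdir -p pics
cat > h.py <<'E'
import numpy as np,cv2
from station import robot
def cam(im,st=None):
    f=240/np.tan(np.radians(im['fovy'])/2)
    if 'R' in im: R,t=np.array(im['R']),np.array(im['t']); C=-R.T@t; Rw=R.T
    else:
        M=np.array(im['mount']);Rt=np.array(st['tool_rot']);p=np.array(st['ee_pos'])
        Rw=Rt@M[:3,:3]; C=Rt@M[:3,3]+p
    return f,Rw,C
def cloud(im,st=None):
    f,Rw,C=cam(im,st); v,u=np.mgrid[:480,:640]; z=im['z_map']
    P=np.stack([(u-im['cx'])/f*z,(v-im['cy'])/f*z,z],-1)
    W=P@Rw.T+C; W[z<=0]=np.nan; return W
def save(n,im): cv2.imwrite('pics/'+n,im['color'][:,:,::-1])
E
ls
python3 - <<'E'
from h import *
st=robot.get_state(); print(st['clock'],st['ee_pos'],np.round(st['tool_rot'],3).tolist(),st['grip_width'],st['wrist_force'])
ims={}
for c in ['scene','side','wrist']:
    im=robot.get_image(c); ims[c]=im['color'][:,:,::-1]; W=cloud(im,st); print(c,im['fovy'],np.round(cam(im,st)[2],3))
    for l in ['pot','lid','weight_ring','parts_jar','post_clamp','filter_slide']:
        for d in robot.outline_of(c,l)[:3]:
            if d['score']<.2: continue
            w=W[d['region']]; w=w[~np.isnan(w[:,0])]
            if len(w): print(l,round(d['score'],2),np.round(d['point']),np.round(np.percentile(w,[2,50,98],axis=0),3).tolist())
save('x.png',im)
cv2.imwrite('pics/a.png',cv2.resize(np.vstack([np.hstack([ims['scene'],ims['side']]),np.hstack([ims['wrist'],ims['wrist']*0])]),(800,600)))
E
```

```text
h.py
pics
0.0 [ 0.24546305 -0.68132174  0.24414806] [[0.941, 0.339, -0.001], [0.339, -0.941, 0.002], [-0.0, -0.002, -1.0]] 0.08518265823821387 [0.1777065 0.7042416 0.2547792]
scene 45.26658498923534 [-0.195 -0.768  0.626]
pot 0.7 [242. 258.] [[0.421, 0.069, 0.001], [0.444, 0.089, 0.035], [0.489, 0.133, 0.08]]
lid 0.57 [239. 233.] [[0.439, 0.088, -0.0], [0.453, 0.1, 0.091], [0.575, 0.279, 0.113]]
weight_ring 0.97 [331. 288.] [[0.475, -0.134, 0.001], [0.498, -0.111, 0.028], [0.534, -0.075, 0.041]]
weight_ring 0.65 [360. 315.] [[0.437, -0.247, 0.003], [0.461, -0.22, 0.028], [0.497, -0.187, 0.042]]
weight_ring 0.58 [385. 294.] [[0.536, -0.228, 0.001], [0.56, -0.202, 0.028], [0.598, -0.167, 0.041]]
parts_jar 0.95 [346. 238.] [[0.644, -0.024, 0.003], [0.657, -0.01, 0.039], [0.69, 0.022, 0.06]]
post_clamp 0.69 [400. 367.] [[0.4, -0.376, 0.001], [0.412, -0.344, 0.022], [0.436, -0.324, 0.032]]
filter_slide 0.59 [205. 243.] [[0.45, 0.237, 0.001], [0.476, 0.261, 0.007], [0.502, 0.289, 0.011]]
side 44.296846919961446 [0.145 0.932 0.598]
pot 0.98 [325. 324.] [[0.42, 0.091, 0.004], [0.447, 0.126, 
[... 161 characters left out ...]
003], [0.657, 0.019, 0.042], [0.685, 0.032, 0.059]]
weight_ring 0.94 [334. 268.] [[0.475, -0.161, 0.002], [0.503, -0.082, 0.028], [0.538, -0.066, 0.041]]
weight_ring 0.84 [368. 250.] [[0.437, -0.239, 0.003], [0.466, -0.192, 0.027], [0.498, -0.178, 0.041]]
weight_ring 0.64 [322. 243.] [[0.536, -0.22, 0.004], [0.568, -0.174, 0.029], [0.595, -0.159, 0.041]]
parts_jar 0.91 [240. 274.] [[0.644, -0.008, 0.004], [0.657, 0.019, 0.042], [0.685, 0.031, 0.059]]
post_clamp 0.73 [399. 237.] [[0.401, -0.353, 0.001], [0.418, -0.322, 0.021], [0.437, -0.313, 0.032]]
filter_slide 0.85 [282. 384.] [[0.448, 0.243, 0.002], [0.467, 0.264, 0.007], [0.495, 0.29, 0.01]]
wrist 67.60525922083366 [ 0.312 -0.658  0.373]
```

View pics/a.png

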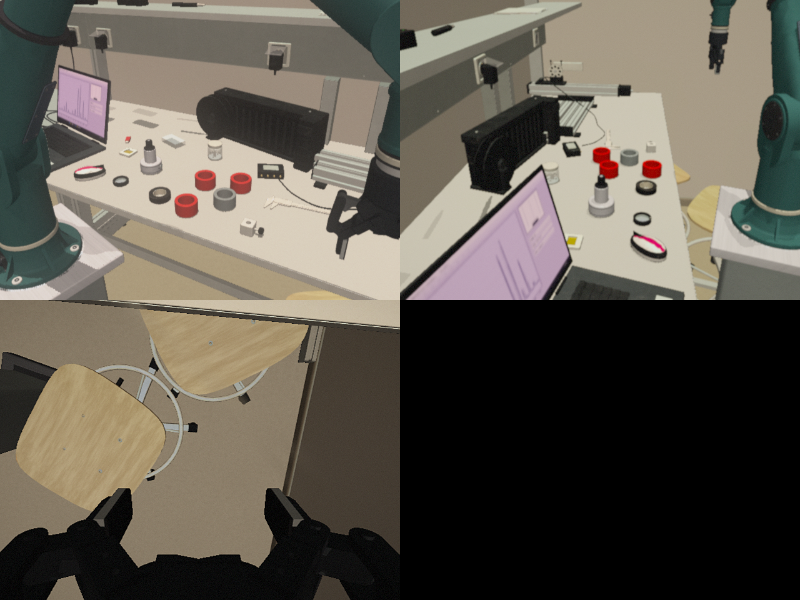

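The picture shows three red rings and one grey ring. In scene pixels the reds are near (297,327), (331,288) and (385,294), and the grey one is near (360,315). The grey one fits the description of the weight ring. The pot with its black lid is at (242,258). I'll check this in an enlarged crop.

```bash
cat >> h.py <<'E'
from scipy.optimize import least_squares
def circ(p,r=None):
    c=p.mean(0)
    g=(lambda q:np.hypot(*(p-q[:2]).T)-(r or q[2]))
    s=least_squares(g,[*c,r or .02],loss='soft_l1',f_scale=.002); return s.x
def go(dx,dy,R):  # world shift -> tool units
    return np.round(np.array(R).T@np.array([dx,dy,0])/.15,3)
E
python3 - <<'E'
from h import *
for c in ['scene','side']:
    im=robot.get_image(c); W=cloud(im)
    if c=='scene':
        cv2.imwrite('pics/b.png',cv2.resize(im['color'][200:400,200:460,::-1],None,fx=3,fy=3,interpolation=cv2.INTER_CUBIC))
    for n,(x,y),(z0,z1),rad in [('ring',(.4675,-.2125),(.034,.05),.045),('knob',(.453,.107),(.105,.125),.03),('shoulder',(.453,.107),(.03,.042),.05)]:
        m=(np.hypot(W[...,0]-x,W[...,1]-y)<rad)&(W[...,2]>z0)&(W[...,2]<z1)
        p=W[m]; top=p[p[:,2]>np.percentile(p[:,2],30)]
        print(c,n,len(p),np.round(np.median(top,0),4),'bbox mid',np.round((np.percentile(p,1,axis=0)+np.percentile(p,99,axis=0))/2,4),'size',np.round(np.ptp(p,axis=0),3),'rgb',np.median(im['color'][m],0))
E
```

```text
scene ring 420 [ 0.4678 -0.2173  0.0399] bbox mid [ 0.4687 -0.2142  0.0382] size [0.066 0.066 0.009] rgb [156. 152. 142.]
scene knob 68 [0.4553 0.1039 0.112 ] bbox mid [0.4567 0.1039 0.1094] size [0.022 0.024 0.009] rgb [90.5 84.  79.5]
scene shoulder 364 [0.4455 0.0922 0.0365] bbox mid [0.4555 0.1031 0.0359] size [0.074 0.073 0.012] rgb [215.  203.5 195. ]
side ring 241 [ 0.4683 -0.2062  0.039 ] bbox mid [ 0.4682 -0.2096  0.038 ] size [0.066 0.066 0.008] rgb [148. 150. 138.]
side knob 100 [0.4552 0.1102 0.1112] bbox mid [0.4543 0.1096 0.1093] size [0.021 0.022 0.009] rgb [69.  47.  44.5]
side shoulder 563 [0.4483 0.1223 0.0359] bbox mid [0.4545 0.1128 0.0357] size [0.073 0.073 0.012] rgb [200. 194. 184.]
```

View pics/b.png

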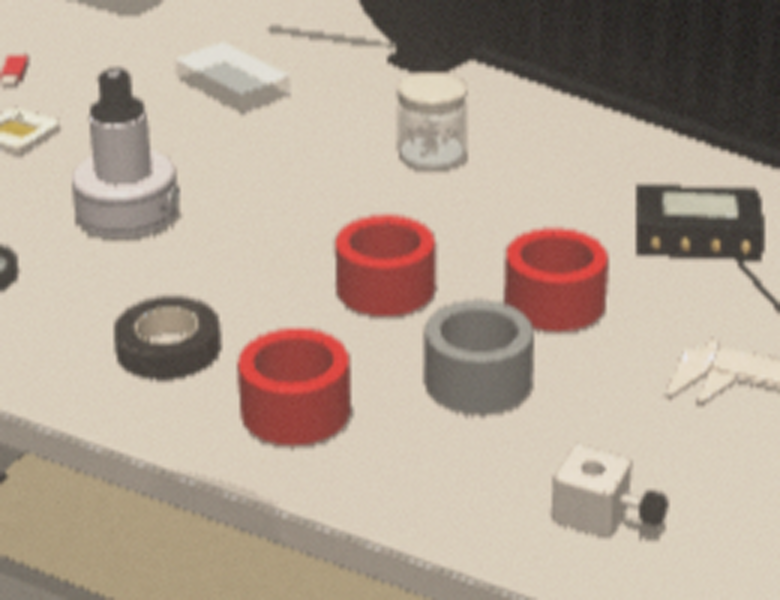

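The enlarged crop confirms the grey ring at crop (478,355), beside three red look-alikes at (295,385), (385,265) and (556,280). It measures 66 mm across with its top at 0.040, centred at (0.468,-0.212). I'll move above it next.

```bash
python3 -m inch '[{"tx":0.123,"ty":-0.122,"claw":85},{"tx":0.123,"ty":-0.122},{"tx":0.123,"ty":-0.122},{"tx":0.123,"ty":-0.122},{"tx":0.123,"ty":-0.122},{"tx":0.123,"ty":-0.122},{"tx":0.123,"ty":-0.122},{"tx":0.123,"ty":-0.122},{"tx":0.123,"ty":-0.122},{"tx":0.123,"ty":-0.122},{"tx":0.123,"ty":-0.122},{"tx":0.123,"ty":-0.122},{"tx":0.123,"ty":-0.122},{"tx":0.123,"ty":-0.122},{"tx":0.123,"ty":-0.122},{"tx":0.123,"ty":-0.122},{"tx":0.123,"ty":-0.122},{"tx":0.123,"ty":-0.122},{"tx":0.123,"ty":-0.122},{"tx":0.123,"ty":-0.122}]'
python3 - <<'E'
from h import *
st=robot.get_state(); im=robot.get_image('wrist'); W=cloud(im,st); save('c.png',im)
print(st['clock'],st['ee_pos'],np.round(st['tool_rot'],3).tolist(),np.round(st['qpos'],2))
m=(np.hypot(W[...,0]-.468,W[...,1]+.2115)<.05)&(W[...,2]>.034)&(W[...,2]<.05)
p=W[m]; print(len(p),np.median(p,0)if len(p) else 0,(p.min(0)+p.max(0))/2,np.ptp(p,axis=0))
E
```

```text
1.15 [ 0.24573679 -0.68209878  0.24531673] [[0.941, 0.339, -0.0], [0.339, -0.941, -0.0], [-0.0, 0.0, -1.0]] [ 1.13  0.59  0.05  1.61 -0.03  0.94 -0.03]schema error: expected keys claw, tx, ty, tz, twist
Traceback (most recent call last):
ValueError: zero-size array to reduction operation minimum which has no identity
```

View pics/c.png

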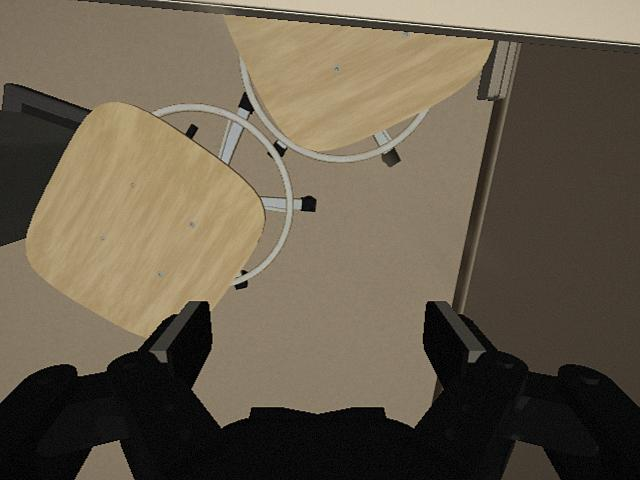

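The picture shows only chairs under the gripper. The move was refused because every row needs all five keys.

```bash
python3 -m inch '[{"claw":85,"tx":0.123,"ty":-0.122,"tz":0,"twist":0},{"claw":85,"tx":0.123,"ty":-0.122,"tz":0,"twist":0},{"claw":85,"tx":0.123,"ty":-0.122,"tz":0,"twist":0},{"claw":85,"tx":0.123,"ty":-0.122,"tz":0,"twist":0},{"claw":85,"tx":0.123,"ty":-0.122,"tz":0,"twist":0},{"claw":85,"tx":0.123,"ty":-0.122,"tz":0,"twist":0},{"claw":85,"tx":0.123,"ty":-0.122,"tz":0,"twist":0},{"claw":85,"tx":0.123,"ty":-0.122,"tz":0,"twist":0},{"claw":85,"tx":0.123,"ty":-0.122,"tz":0,"twist":0},{"claw":85,"tx":0.123,"ty":-0.122,"tz":0,"twist":0},{"claw":85,"tx":0.123,"ty":-0.122,"tz":0,"twist":0},{"claw":85,"tx":0.123,"ty":-0.122,"tz":0,"twist":0},{"claw":85,"tx":0.123,"ty":-0.122,"tz":0,"twist":0},{"claw":85,"tx":0.123,"ty":-0.122,"tz":0,"twist":0},{"claw":85,"tx":0.123,"ty":-0.122,"tz":0,"twist":0},{"claw":85,"tx":0.123,"ty":-0.122,"tz":0,"twist":0},{"claw":85,"tx":0.123,"ty":-0.122,"tz":0,"twist":0},{"claw":85,"tx":0.123,"ty":-0.122,"tz":0,"twist":0},{"claw":85,"tx":0.123,"ty":-0.122,"tz":0,"twist":0},{"claw":85,"tx":0.123,"ty":-0.122,"tz":0,"twist":0}]'
python3 - <<'E'
from h import *
st=robot.get_state(); im=robot.get_image('wrist'); W=cloud(im,st); save('c.png',im)
print(st['clock'],st['ee_pos'],np.round(st['tool_rot'],3).tolist(),np.round(st['qpos'],2))
m=(np.hypot(W[...,0]-.468,W[...,1]+.2115)<.05)&(W[...,2]>.034)&(W[...,2]<.05)
p=W[m]; print(len(p),np.median(p,0)if len(p) else 0,(p.min(0)+p.max(0))/2,np.ptp(p,axis=0))
E
```

```text
clock: 2.87
ee_pos: [0.4694, -0.2116, 0.2456]
tool_rot: [[0.941, 0.339, 0.001], [0.339, -0.941, -0.0], [0.0, 0.0, -1.0]]
wrist_force: [-0.2, -0.5, 0.3]
grip_width: 0.0852
finger_force: 0.0
2.8667 [ 0.4693917  -0.2115774   0.24557704] [[0.941, 0.339, 0.001], [0.339, -0.941, -0.0], [0.0, 0.0, -1.0]] [ 0.36  0.33 -0.03  2.08  0.02  0.74 -0.91]
1924 [ 0.47166498 -0.21307044  0.03953293] [ 0.47069247 -0.21363538  0.03794252] [0.06488381 0.06540912 0.00785666]
```

View pics/c.png

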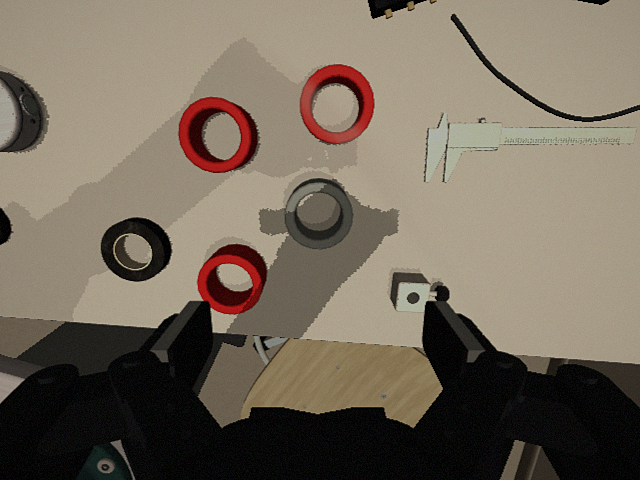

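The wrist view shows the grey ring at (319,213), with free table on both sides along the closing line. The ring measures (0.470,-0.213), which agrees with the other two cameras, so I'll descend and grip.

```bash
python3 -m inch '[{"claw":85,"tx":0,"ty":0.005,"tz":0.1,"twist":0},{"claw":85,"tx":0,"ty":0,"tz":0.15,"twist":0},{"claw":85,"tx":0,"ty":0,"tz":0.2,"twist":0},{"claw":85,"tx":0,"ty":0,"tz":0.2,"twist":0},{"claw":85,"tx":0,"ty":0,"tz":0.2,"twist":0},{"claw":85,"tx":0,"ty":0,"tz":0.2,"twist":0},{"claw":85,"tx":0,"ty":0,"tz":0.15,"twist":0},{"claw":85,"tx":0,"ty":0,"tz":0.1,"twist":0},{"claw":85,"tx":0,"ty":0,"tz":0.1,"twist":0},{"claw":85,"tx":0,"ty":0,"tz":0.05,"twist":0},{"claw":85,"tx":0,"ty":0,"tz":0.027,"twist":0},{"claw":85,"tx":0,"ty":0,"tz":0,"twist":0},{"claw":60,"tx":0,"ty":0,"tz":0,"twist":0},{"claw":60,"tx":0,"ty":0,"tz":0,"twist":0},{"claw":60,"tx":0,"ty":0,"tz":0,"twist":0},{"claw":60,"tx":0,"ty":0,"tz":0,"twist":0},{"claw":60,"tx":0,"ty":0,"tz":0,"twist":0},{"claw":60,"tx":0,"ty":0,"tz":0,"twist":0}]'
```

```text
clock: 4.42
ee_pos: [0.4694, -0.2132, 0.0252]
tool_rot: [[0.941, 0.339, 0.001], [0.339, -0.941, -0.0], [0.001, 0.001, -1.0]]
wrist_force: [-1.4, 0.5, 4.6]
grip_width: 0.0646
finger_force: 65.0
```

```bash
python3 -m inch '[{"claw":60,"tx":0,"ty":0,"tz":-0.04,"twist":0},{"claw":60,"tx":0,"ty":0,"tz":-0.1,"twist":0},{"claw":60,"tx":0,"ty":0,"tz":-0.15,"twist":0},{"claw":60,"tx":0,"ty":0,"tz":-0.2,"twist":0},{"claw":60,"tx":0,"ty":0,"tz":-0.2,"twist":0},{"claw":60,"tx":0,"ty":0,"tz":-0.2,"twist":0},{"claw":60,"tx":0,"ty":0,"tz":-0.17,"twist":0},{"claw":60,"tx":0,"ty":0,"tz":-0.1,"twist":0},{"claw":60,"tx":0.044,"ty":-0.143,"tz":0,"twist":0},{"claw":60,"tx":0.044,"ty":-0.143,"tz":0,"twist":0},{"claw":60,"tx":0.044,"ty":-0.143,"tz":0,"twist":0},{"claw":60,"tx":0.044,"ty":-0.143,"tz":0,"twist":0},{"claw":60,"tx":0.044,"ty":-0.143,"tz":0,"twist":0},{"claw":60,"tx":0.044,"ty":-0.143,"tz":0,"twist":0},{"claw":60,"tx":0.044,"ty":-0.143,"tz":0,"twist":0},{"claw":60,"tx":0.044,"ty":-0.143,"tz":0,"twist":0},{"claw":60,"tx":0.044,"ty":-0.143,"tz":0,"twist":0},{"claw":60,"tx":0,"ty":0,"tz":0,"twist":0},{"claw":60,"tx":0,"ty":0,"tz":0,"twist":0}]'
cat > m.py <<'E'
from h import *
st=robot.get_state(); p0=np.array(st['ee_pos']); R=np.array(st['tool_rot']); print('tcp',p0)
for c in ['scene','side','wrist']:
    im=robot.get_image(c); W=cloud(im,st); save('d_%s.png'%c,im)
    for l in ['weight_ring']:
        for d in robot.outline_of(c,l)[:6]:
            w=W[d['region']]; w=w[~np.isnan(w[:,0])]
            if len(w): 
                q=(w-p0)@R; q=q[np.abs(q).max(1)<.06]
                if len(q)>20: print(c,l,round(d['score'],2),d['point'],len(q),'tool lo/hi',np.round(np.percentile(q,[1,99],axis=0),4).tolist())
    for n,z0,z1,rad in [('knob',.1,.12,.03),('neck',.045,.08,.035),('shoulder',.03,.042,.05)]:
        m=(np.hypot(W[...,0]-.455,W[...,1]-.107)<rad)&(W[...,2]>z0)&(W[...,2]<z1)
        p=W[m]
        if len(p)>30: print(c,n,len(p),'mid',np.round((np.percentile(p,1,axis=0)+np.percentile(p,99,axis=0))/2,4),'size',np.round(np.ptp(p,axis=0),3),'circ',np.round(circ(p[:,:2],{'knob':.0105,'neck':.02,'shoulder':.037}[n]),4)[:2], 'ztop',np.percentile(p[:,2],98))
E
python3 m.py
```

```text
clock: 6.0
ee_pos: [0.4581, -0.0101, 0.1976]
tool_rot: [[0.939, 0.343, -0.002], [0.343, -0.939, 0.0], [-0.001, -0.001, -1.0]]
wrist_force: [0.6, -0.3, -6.7]
grip_width: 0.0648
finger_force: 69.4
tcp [ 0.45806105 -0.01014932  0.19763772]
scene weight_ring 0.71 [276.1, 204.5] 869 tool lo/hi [[-0.0337, -0.0256, -0.0157], [0.0275, 0.0334, 0.0235]]
scene knob 92 mid [0.4561 0.1043 0.1073] size [0.024 0.02  0.014] circ [0.4576 0.1071] ztop 0.11377688899847994
scene neck 283 mid [0.4545 0.1012 0.0625] size [0.038 0.036 0.035] circ [0.4581 0.1072] ztop 0.07954913250829224
scene shoulder 358 mid [0.4553 0.1032 0.036 ] size [0.072 0.075 0.012] circ [0.4616 0.1127] ztop 0.04141085288978904
side weight_ring 0.8 [342.7, 221.2] 688 tool lo/hi [[-0.032, -0.036, -0.0154], [0.0294, 0.0212, 0.0242]]
side knob 130 mid [0.4547 0.1095 0.1069] size [0.021 0.02  0.014] circ [0.4559 0.1069] ztop 0.11330804599629385
side neck 405 mid [0.4539 0.1149 0.0626] size [0.038 0.031 0.035] circ [0.4563 0.1068] ztop 0.07971959194920078
side shoulder 568 mid [0.4548 0.1121 0.036 ] size [0.072 0.071 0.012] circ [0.4591 0.0995] ztop 0.04136850209664046
wrist weight_ring 0.92 [316.7, 339.5] 21070 tool lo/hi [[-0.0278, -0.0297, -0.0156], [0.0333, 0.0308, 0.0222]]
wrist knob 1236 mid [0.456  0.1088 0.1068] size [0.022 0.021 0.014] circ [0.4549 0.1097] ztop 0.11313295428000092
wrist neck 918 mid [0.4595 0.1037 0.0627] size [0.033 0.036 0.035] circ [0.455  0.1098] ztop 0.07966624907984274
wrist shoulder 3481 mid [0.4562 0.1079 0.0355] size [0.073 0.073 0.012] circ [0.4491 0.1171] ztop 0.03841555540400239
```

```bash
python3 -m inch '[{"claw":60,"tx":0.03,"ty":-0.08,"tz":0,"twist":0},{"claw":60,"tx":0.043,"ty":-0.124,"tz":0,"twist":0},{"claw":60,"tx":0.043,"ty":-0.124,"tz":0,"twist":0},{"claw":60,"tx":0.043,"ty":-0.124,"tz":0,"twist":0},{"claw":60,"tx":0.043,"ty":-0.124,"tz":0,"twist":0},{"claw":60,"tx":0.032,"ty":-0.099,"tz":0,"twist":0},{"claw":60,"tx":0.022,"ty":-0.069,"tz":0,"twist":0},{"claw":60,"tx":0,"ty":0,"tz":0,"twist":0},{"claw":60,"tx":0,"ty":0,"tz":0,"twist":0},{"claw":60,"tx":0,"ty":0,"tz":0,"twist":0}]'
cat > m2.py <<'E'
from h import *
st=robot.get_state(); p0=np.array(st['ee_pos']); R=np.array(st['tool_rot']); print('tcp',p0)
for c in ['scene','side']:
    im=robot.get_image(c); W=cloud(im,st); save('e_%s.png'%c,im)
    r=np.hypot(W[...,0]-p0[0],W[...,1]-p0[1]); zr=W[...,2]-p0[2]
    for n,m,rad in [('ring',(r<.04)&(r>.026)&(zr>-.022)&(zr<-.012),.033),('knob',(r<.02)&(W[...,2]>.092)&(W[...,2]<.109),.0105),('neck',(r<.03)&(W[...,2]>.045)&(W[...,2]<.078),.02),('base',(r<.045)&(W[...,2]>.006)&(W[...,2]<.03),.037)]:
        p=W[m]
        if len(p)>20: print(c,n,len(p),np.round(circ(p[:,:2],rad)[:2],4),'bbox',np.round((np.percentile(p,1,axis=0)+np.percentile(p,99,axis=0))[:2]/2,4))
        if n=='ring': 
            a=W[(r<.045)&(zr>-.035)&(zr<.02)]; print('   z low',np.nanpercentile(a[:,2],[1,3]))
E
python3 m2.py; python3 -c "
import cv2,numpy as np
a=cv2.imread('pics/e_scene.png')[130:330,150:350];b=cv2.imread('pics/e_side.png')[180:380,220:420]
cv2.imwrite('pics/e.png',cv2.resize(np.hstack([a,b]),(800,400)))"
```

```text
clock: 7.13
ee_pos: [0.4576, 0.1049, 0.1976]
tool_rot: [[0.941, 0.337, -0.001], [0.337, -0.941, -0.001], [-0.001, 0.001, -1.0]]
wrist_force: [-0.5, -0.8, -7.3]
grip_width: 0.0644
finger_force: 69.4
tcp [0.45762604 0.10490764 0.19759352]
scene ring 146 [0.4594 0.1045] bbox [0.4519 0.0935]
   z low [0.17362502 0.1753608 ]
scene knob 77 [0.4573 0.107 ] bbox [0.4555 0.1019]
scene neck 269 [0.458  0.1073] bbox [0.4537 0.0999]
scene base 338 [0.4583 0.107 ] bbox [0.4511 0.0938]
side ring 215 [0.4576 0.1043] bbox [0.4543 0.1214]
   z low [0.17348846 0.17438356]
side knob 110 [0.456  0.1073] bbox [0.4545 0.1111]
side neck 376 [0.4562 0.1067] bbox [0.4538 0.1145]
side base 481 [0.4561 0.1069] bbox [0.4543 0.1247]
```

View pics/e.png

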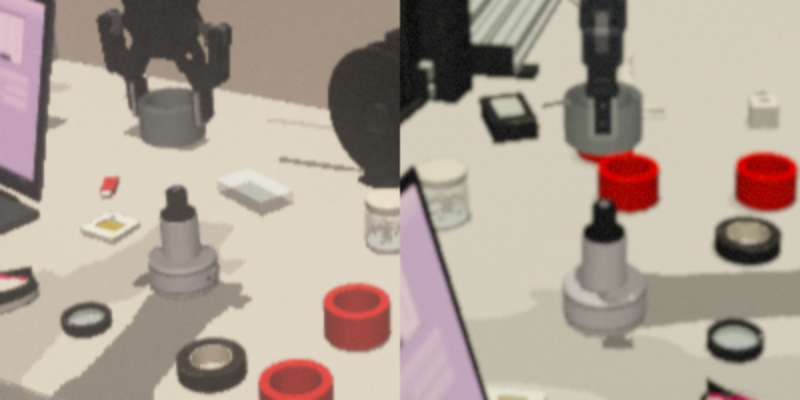

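The picture shows the ring held level above the lid, clear of the laptop and the other parts. Both cameras agree that the ring has to shift by (-1.4, +2.6) mm. I'll correct that and lower it to just above the flange.

```bash
python3 -m inch '[{"claw":60,"tx":-0.003,"ty":-0.019,"tz":0,"twist":0},{"claw":60,"tx":0,"ty":0,"tz":0.05,"twist":0},{"claw":60,"tx":0,"ty":0,"tz":0.08,"twist":0},{"claw":60,"tx":0,"ty":0,"tz":0.1,"twist":0},{"claw":60,"tx":0,"ty":0,"tz":0.1,"twist":0},{"claw":60,"tx":0,"ty":0,"tz":0.08,"twist":0},{"claw":60,"tx":0,"ty":0,"tz":0.05,"twist":0},{"claw":60,"tx":0,"ty":0,"tz":0.02,"twist":0},{"claw":60,"tx":0,"ty":0,"tz":0,"twist":0},{"claw":60,"tx":0,"ty":0,"tz":0,"twist":0},{"claw":60,"tx":0,"ty":0,"tz":0,"twist":0}]'; python3 m2.py
```

```text
clock: 8.15
ee_pos: [0.4571, 0.1091, 0.1263]
tool_rot: [[0.941, 0.339, 0.001], [0.339, -0.941, 0.0], [0.002, 0.0, -1.0]]
wrist_force: [-0.9, 0.1, -7.5]
grip_width: 0.0644
finger_force: 69.3
tcp [0.45705223 0.10909167 0.12631616]
scene ring 135 [0.4591 0.1092] bbox [0.4521 0.0967]
   z low [0.10241901 0.10373004]
scene neck 260 [0.4582 0.107 ] bbox [0.4535 0.1011]
scene base 345 [0.4582 0.1068] bbox [0.4501 0.0932]
side ring 197 [0.4572 0.1086] bbox [0.4536 0.1252]
   z low [0.10213074 0.10323964]
side neck 377 [0.4562 0.1068] bbox [0.4537 0.1148]
side base 486 [0.456  0.1068] bbox [0.4546 0.1257]
```

```bash
python3 -m inch '[{"claw":60,"tx":-0.011,"ty":0.01,"tz":0,"twist":0},{"claw":60,"tx":0,"ty":0,"tz":0,"twist":0},{"claw":60,"tx":0,"ty":0,"tz":0,"twist":0},{"claw":60,"tx":0,"ty":0,"tz":0.02,"twist":0},{"claw":60,"tx":0,"ty":0,"tz":0.02,"twist":0},{"claw":60,"tx":0,"ty":0,"tz":0,"twist":0},{"claw":60,"tx":0,"ty":0,"tz":0,"twist":0}]'; python3 m2.py
```

```text
clock: 8.83
ee_pos: [0.4551, 0.1069, 0.1194]
tool_rot: [[0.941, 0.339, -0.001], [0.339, -0.941, -0.0], [-0.001, -0.0, -1.0]]
wrist_force: [-0.0, 0.0, -6.9]
grip_width: 0.0643
finger_force: 69.4
tcp [0.45512958 0.10690828 0.11937846]
scene ring 131 [0.4571 0.1069] bbox [0.4494 0.0959]
   z low [0.08613745 0.09598587]
scene neck 266 [0.4581 0.1071] bbox [0.4539 0.1004]
scene base 342 [0.4583 0.1067] bbox [0.4513 0.094 ]
side ring 203 [0.4553 0.1063] bbox [0.4538 0.121 ]
   z low [0.08600376 0.09537583]
side neck 372 [0.4562 0.1068] bbox [0.4539 0.1145]
side base 479 [0.4563 0.1067] bbox [0.4543 0.1254]
```

```bash
python3 -m inch '[{"claw":60,"tx":0.005,"ty":0.002,"tz":0,"twist":0},{"claw":60,"tx":0,"ty":0,"tz":0.03,"twist":0},{"claw":60,"tx":0,"ty":0,"tz":0.05,"twist":0},{"claw":60,"tx":0,"ty":0,"tz":0.05,"twist":0},{"claw":60,"tx":0,"ty":0,"tz":0.05,"twist":0},{"claw":60,"tx":0,"ty":0,"tz":0.05,"twist":0},{"claw":60,"tx":0,"ty":0,"tz":0.05,"twist":0},{"claw":60,"tx":0,"ty":0,"tz":0.04,"twist":0},{"claw":60,"tx":0,"ty":0,"tz":0.02,"twist":0},{"claw":60,"tx":0,"ty":0,"tz":0.01,"twist":0},{"claw":60,"tx":0,"ty":0,"tz":0,"twist":0},{"claw":60,"tx":0,"ty":0,"tz":0,"twist":0}]'; python3 m2.py
```

```text
clock: 9.93
ee_pos: [0.4563, 0.107, 0.0673]
tool_rot: [[0.941, 0.339, 0.0], [0.339, -0.941, 0.0], [0.0, 0.0, -1.0]]
wrist_force: [0.5, -0.3, -6.6]
grip_width: 0.0644
finger_force: 69.4
tcp [0.45634646 0.10696989 0.06730254]
scene ring 118 [0.4583 0.1073] bbox [0.4497 0.0966]
   z low [0.03298822 0.03388765]
scene knob 77 [0.458  0.1068] bbox [0.4556 0.1034]
scene neck 64 [0.448  0.1024] bbox [0.4535 0.1032]
scene base 345 [0.4582 0.1068] bbox [0.4502 0.0947]
side ring 186 [0.4565 0.1064] bbox [0.4543 0.1221]
   z low [0.03262733 0.03355636]
side neck 31 [0.4555 0.1103] bbox [0.4548 0.1122]
side base 487 [0.456  0.1068] bbox [0.4546 0.1252]
```

```bash
python3 -m inch '[{"claw":60,"tx":0,"ty":0,"tz":0.01,"twist":0},{"claw":60,"tx":0,"ty":0,"tz":0.01,"twist":0},{"claw":60,"tx":0,"ty":0,"tz":0.007,"twist":0},{"claw":60,"tx":0,"ty":0,"tz":0.005,"twist":0},{"claw":60,"tx":0,"ty":0,"tz":0,"twist":0},{"claw":60,"tx":0,"ty":0,"tz":0,"twist":0},{"claw":60,"tx":0,"ty":0,"tz":0,"twist":0}]'
```

```text
clock: 10.62
ee_pos: [0.4562, 0.1069, 0.0624]
tool_rot: [[0.941, 0.339, -0.0], [0.339, -0.941, -0.0], [-0.0, 0.0, -1.0]]
wrist_force: [-0.4, 0.1, -7.7]
grip_width: 0.0644
finger_force: 69.4
```

```bash
python3 -m inch '[{"claw":60,"tx":0,"ty":0,"tz":0.005,"twist":0},{"claw":60,"tx":0,"ty":0,"tz":0.003,"twist":0},{"claw":60,"tx":0,"ty":0,"tz":0,"twist":0},{"claw":60,"tx":0,"ty":0,"tz":0,"twist":0},{"claw":60,"tx":0,"ty":0,"tz":0,"twist":0}]'
```

```text
clock: 11.03
ee_pos: [0.4563, 0.107, 0.0613]
tool_rot: [[0.941, 0.339, 0.0], [0.339, -0.941, 0.0], [0.0, 0.0, -1.0]]
wrist_force: [-0.9, 0.2, -5.3]
grip_width: 0.0647
finger_force: 69.7
```

Contact is beginning, so I'll ease it down a little further.

```bash
python3 -m inch '[{"claw":60,"tx":0,"ty":0,"tz":0.003,"twist":0},{"claw":60,"tx":0,"ty":0,"tz":0.002,"twist":0},{"claw":60,"tx":0,"ty":0,"tz":0,"twist":0},{"claw":60,"tx":0,"ty":0,"tz":0,"twist":0},{"claw":60,"tx":0,"ty":0,"tz":0,"twist":0}]'
```

```text
clock: 11.45
ee_pos: [0.4563, 0.107, 0.0613]
tool_rot: [[0.941, 0.339, 0.001], [0.339, -0.941, 0.0], [0.001, 0.0, -1.0]]
wrist_force: [-2.3, 0.1, 6.5]
grip_width: 0.0646
finger_force: 70.8
```

```bash
python3 -m inch '[{"claw":60,"tx":0,"ty":0,"tz":-0.002,"twist":0},{"claw":72,"tx":0,"ty":0,"tz":0,"twist":0},{"claw":80,"tx":0,"ty":0,"tz":0,"twist":0},{"claw":85,"tx":0,"ty":0,"tz":0,"twist":0},{"claw":85,"tx":0,"ty":0,"tz":0,"twist":0},{"claw":85,"tx":0,"ty":0,"tz":0,"twist":0},{"claw":85,"tx":0,"ty":0,"tz":-0.02,"twist":0},{"claw":85,"tx":0,"ty":0,"tz":-0.06,"twist":0},{"claw":85,"tx":0,"ty":0,"tz":-0.08,"twist":0},{"claw":85,"tx":0,"ty":0,"tz":-0.08,"twist":0},{"claw":85,"tx":0,"ty":0,"tz":-0.05,"twist":0},{"claw":85,"tx":0,"ty":0,"tz":0,"twist":0},{"claw":85,"tx":0,"ty":0,"tz":0,"twist":0},{"claw":85,"tx":0,"ty":0,"tz":0,"twist":0}]'
python3 - <<'E'
from h import *
st=robot.get_state()
for c in ['scene','side']:
    im=robot.get_image(c); W=cloud(im); save('f_%s.png'%c,im)
    r=np.hypot(W[...,0]-.457,W[...,1]-.107); z=W[...,2]
    for n,m,rad in [('ring',(r<.04)&(r>.026)&(z>.045)&(z<.07),.033),('knob',(r<.02)&(z>.092)&(z<.109),.0105),('base',(r<.045)&(z>.006)&(z<.03),.037)]:
        p=W[m]; print(c,n,len(p),np.round(circ(p[:,:2],rad)[:2],4))
    t=W[(r>.025)&(r<.031)&(z>.07)&(z<.085)]; 
    A=np.c_[t[:,:2]-[.457,.107],np.ones(len(t))]; print('ring top plane',len(t),np.round(np.linalg.lstsq(A,t[:,2],rcond=None)[0],4))
    k=W[(r<.009)&(z>.105)&(z<.12)]; print('knob top',np.median(k[:,2]))
a=cv2.imread('pics/f_scene.png')[180:300,180:300];b=cv2.imread('pics/f_side.png')[240:360,260:380]
cv2.imwrite('pics/f.png',cv2.resize(np.hstack([a,b]),(800,400)))
E
```

```text
clock: 12.62
ee_pos: [0.4561, 0.1068, 0.1042]
tool_rot: [[0.941, 0.339, -0.0], [0.339, -0.941, -0.0], [-0.0, 0.0, -1.0]]
wrist_force: [0.6, 0.5, 1.0]
grip_width: 0.0851
finger_force: 0.0
scene ring 335 [0.4585 0.1068]
scene knob 77 [0.458  0.1069]
scene base 338 [0.4582 0.107 ]
ring top plane 91 [0.0287 0.0217 0.0759]
knob top 0.11200314114534893
side ring 479 [0.4563 0.1063]h.py:17: RuntimeWarning: Mean of empty slice.
  c=p.mean(0)
  ret = um.true_divide(
Traceback (most recent call last):
  File "h.py", line 19, in circ
    s=least_squares(g,[*c,r or .02],loss='soft_l1',f_scale=.002); return s.x
ValueError: Initial guess is outside of provided bounds
```

The ring sits centred on the shoulder with its top at 0.076, and the lid is shut with the knob top at 0.112. I'll grip the knob now.

```bash
python3 -m inch '[{"claw":60,"tx":0,"ty":0,"tz":-0.01,"twist":0},{"claw":40,"tx":0,"ty":0,"tz":0,"twist":0},{"claw":30,"tx":0,"ty":0,"tz":0,"twist":0},{"claw":26,"tx":0,"ty":0,"tz":0,"twist":0},{"claw":24,"tx":0,"ty":0,"tz":0,"twist":0},{"claw":15,"tx":0,"ty":0,"tz":0,"twist":0},{"claw":15,"tx":0,"ty":0,"tz":0,"twist":0},{"claw":15,"tx":0,"ty":0,"tz":0,"twist":0},{"claw":15,"tx":0,"ty":0,"tz":0,"twist":0},{"claw":15,"tx":0,"ty":0,"tz":0,"twist":0},{"claw":15,"tx":0,"ty":0,"tz":0,"twist":0}]'
python3 - <<'E'
from h import *
ims=[]
for c,(v,u) in [('scene',(180,180)),('side',(240,260))]:
    im=robot.get_image(c); ims.append(im['color'][v:v+120,u:u+120,::-1]); W=cloud(im)
    r=np.hypot(W[...,0]-.457,W[...,1]-.107); z=W[...,2]
    for n,m,rad in [('ring',(r<.04)&(r>.026)&(z>.045)&(z<.07),.033),('base',(r<.045)&(z>.006)&(z<.03),.037)]:
        p=W[m]; print(c,n,len(p),np.round(circ(p[:,:2],rad)[:2],4))
cv2.imwrite('pics/f.png',cv2.resize(np.hstack(ims),(800,400)))
E
```

```text
clock: 13.63
ee_pos: [0.4561, 0.1069, 0.1059]
tool_rot: [[0.941, 0.339, -0.0], [0.339, -0.941, 0.0], [-0.0, -0.0, -1.0]]
wrist_force: [-1.2, -0.2, 5.6]
grip_width: 0.0187
finger_force: 58.6
scene ring 320 [0.4581 0.1068]
scene base 344 [0.4583 0.1068]
side ring 473 [0.4563 0.1065]
side base 481 [0.4562 0.1068]
```

View pics/f.png

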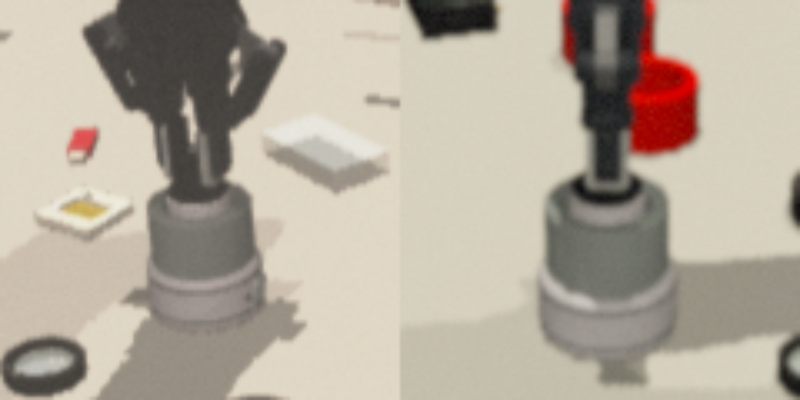

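The picture shows the ring flat on the shoulder and the knob between the fingertips at crop (195,170). I'll pull it straight up slowly.

```bash
python3 -m inch '[{"claw":15,"tx":0,"ty":0,"tz":-0.006,"twist":0},{"claw":15,"tx":0,"ty":0,"tz":-0.006,"twist":0},{"claw":15,"tx":0,"ty":0,"tz":-0.006,"twist":0},{"claw":15,"tx":0,"ty":0,"tz":-0.006,"twist":0},{"claw":15,"tx":0,"ty":0,"tz":0,"twist":0},{"claw":15,"tx":0,"ty":0,"tz":-0.006,"twist":0},{"claw":15,"tx":0,"ty":0,"tz":-0.006,"twist":0},{"claw":15,"tx":0,"ty":0,"tz":-0.006,"twist":0},{"claw":15,"tx":0,"ty":0,"tz":-0.006,"twist":0},{"claw":15,"tx":0,"ty":0,"tz":-0.006,"twist":0},{"claw":15,"tx":0,"ty":0,"tz":-0.006,"twist":0},{"claw":15,"tx":0,"ty":0,"tz":0,"twist":0},{"claw":15,"tx":0,"ty":0,"tz":0,"twist":0},{"claw":15,"tx":0,"ty":0,"tz":0,"twist":0},{"claw":15,"tx":0,"ty":0,"tz":0,"twist":0}]'
cat > m3.py <<'E'
from h import *
ims=[]; st=robot.get_state(); print(st['clock'],st['ee_pos'],st['wrist_force'],np.abs(st['qd']).max())
for c,(v,u) in [('scene',(180,180)),('side',(240,260))]:
    im=robot.get_image(c); ims.append(im['color'][v:v+120,u:u+120,::-1]); W=cloud(im)
    r=np.hypot(W[...,0]-.457,W[...,1]-.107); z=W[...,2]
    for n,m,rad in [('ring',(r<.04)&(r>.026)&(z>.045)&(z<.07),.033),('base',(r<.045)&(z>.006)&(z<.03),.037)]:
        p=W[m]; print(c,n,len(p),np.round(circ(p[:,:2],rad)[:2],4))
    t=W[(r>.025)&(r<.031)&(z>.07)&(z<.085)]; print('ring top',np.median(t[:,2]),'shoulder',np.median(z[(r<.0365)&(r>.0335)&(z>.03)&(z<.05)]))
    f=(r>.0125)&(r<.018)&(z>.084)&(z<.108)&(im['color'].max(-1)<110); print('flange z',f.sum(),np.round(np.percentile(z[f],[5,25,50,75,95]),4) if f.any() else '')
cv2.imwrite('pics/g.png',cv2.resize(np.hstack(ims),(800,400)))
E
python3 m3.py
```

```text
clock: 14.98
ee_pos: [0.4562, 0.1069, 0.1147]
tool_rot: [[0.941, 0.339, -0.0], [0.339, -0.941, -0.0], [-0.0, 0.0, -1.0]]
wrist_force: [-0.0, 0.1, -0.3]
grip_width: 0.0187
finger_force: 58.9
14.9833 [0.45617489 0.10689991 0.11474987] [-0.03903008  0.13320976 -0.25479312] 0.001765893775497906
scene ring 331 [0.4581 0.1068]
scene base 336 [0.4583 0.1067]
ring top 0.07586253471001514 shoulder 0.03641271813116276
flange z 81 [0.0846 0.0873 0.0946 0.0963 0.1021]
side ring 472 [0.4563 0.1064]
side base 478 [0.4561 0.1069]
ring top 0.07549517900361413 shoulder 0.035817895028248614
flange z 93 [0.0851 0.0911 0.0951 0.0964 0.1014]
```

View pics/g.png

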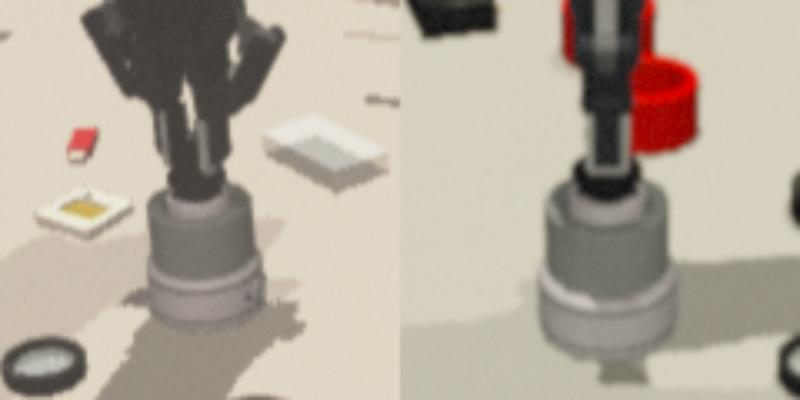

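The picture shows the lid up off the rim. The flange top is at about 0.0965, and the ring and pot haven't moved. I'll add 1.2 mm and let it settle.

```bash
python3 -m inch '[{"claw":15,"tx":0,"ty":0,"tz":-0.004,"twist":0},{"claw":15,"tx":0,"ty":0,"tz":-0.004,"twist":0},{"claw":15,"tx":0,"ty":0,"tz":0,"twist":0},{"claw":15,"tx":0,"ty":0,"tz":0,"twist":0},{"claw":15,"tx":0,"ty":0,"tz":0,"twist":0},{"claw":15,"tx":0,"ty":0,"tz":0,"twist":0},{"claw":15,"tx":0,"ty":0,"tz":0,"twist":0},{"claw":15,"tx":0,"ty":0,"tz":0,"twist":0},{"claw":15,"tx":0,"ty":0,"tz":0,"twist":0},{"claw":15,"tx":0,"ty":0,"tz":0,"twist":0}]'; python3 m3.py && python3 -c "
from station import robot
print(robot.sign_off())"
```

```text
clock: 15.92
ee_pos: [0.4562, 0.1069, 0.116]
tool_rot: [[0.941, 0.339, -0.0], [0.339, -0.941, 0.0], [-0.0, -0.0, -1.0]]
wrist_force: [-0.9, 0.0, -0.3]
grip_width: 0.0185
finger_force: 58.9
15.9167 [0.45619045 0.10693064 0.11598247] [-0.88260301  0.02301503 -0.31241665] 0.0016483527693028474
scene ring 327 [0.4582 0.1069]
scene base 346 [0.4585 0.1068]
ring top 0.07604558779939874 shoulder 0.03615774712978126
flange z 82 [0.0848 0.0879 0.096  0.0982 0.1012]
side ring 468 [0.4564 0.1064]
side base 479 [0.4562 0.1069]
ring top 0.07531854469855337 shoulder 0.03526667462316724
flange z 111 [0.0849 0.0878 0.0959 0.0977 0.1014]
the job is handed in; nothing more can be done
None
```

The job is handed in at 15.9 s: the weight ring rests on the pot's shoulder, and the gripper alone holds the lid level and still, about 10 mm open over the mouth.

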